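# Gauge a peg blank and stand it in the cup

## Robot

A 6-joint arm with a two-finger parallel gripper is mounted at the origin on the work surface. World frame = base frame: x ahead of the robot, y to its left, z up, the work surface at z = 0. Lengths are in mm, angles in rad, forces in N, time in s.
With the tool pointing down it reaches from about 400 to 925 mm from the base axis. Payload 12.5 kg.
Tool frame: the origin (TCP) lies midway between the tips of the shut fingers; the grasp point (between the pads) lies 19 mm behind it; z points along the fingers, y is the line along which they close (so a half turn about z gives the same grasp; the last joint's range is limited). The gripper opens to 95 mm and grips with 3 to 60 N. Pads are 20 mm wide; open, the fingers measure 119 mm over their backs; the gripper's body (75 mm by 180 mm) begins 59 mm behind the grasp point.
Start: joints at [-1.385, 0.491, 1.559, -0, 1.092, -0.106], TCP at [179.821, -598.591, 214.661] pointing down, gripper open.
Joint ranges: [-3.1, 3.1], [-0.84, 2.19], [0.05, 2.79], [-1.13, 4.28], [0.06, 2.93], [-2.69, 2.69]. Speed limits (rad/s): [2.22, 2.22, 2.79, 3.14, 3.14, 3.14].

## Interface

Orientations are given as [roll, pitch, yaw] about the fixed x, y, z axes, in that order (R = Rz(yaw) Ry(pitch) Rx(roll)).
In Python, from cell import env gives the robot as it stands.
- The arm moves only by the shell command python3 -m inch 'ROWS'. ROWS is JSON, a list of rows, each a list of 7 numbers: the turn, a rotation vector about the tool's x, y, z in rad, then the shift along the tool's x, y, z in cm, then the closure, from -1 (fully open) to 1 (shut). A call has 1 to 20 rows; each row shifts and turns the commanded pose from where the row before left it, along the tool's axes as they then stand; what a row does not reach is not made up. A row lasts 1/8 s, in which the tool goes at most 62.5 mm and 10.7 degrees, less where a joint would pass 70% of its speed; a pose out of reach is approached as far as the arm can. A call with a gripper value outside its range is refused whole. The fingers move at their own pace and stop on an object; the grip force is fixed at half the most. Time passes only in rows, so rows that do not move let the fingers close. It gives the time, the measured TCP pose, the force, the opening and the grip force at its end, in the units of the state.
- env.state(): the state, without advancing time (a new reading comes with each control period).
- env.read_camera(name): name is "side" or "top"; returns a dict with "img" (384x512x3 uint8, red, green, blue), "depth" (384x512 float32, mm along the optical axis (not along the pixel's ray), 0 where there is no reading), "fx", "fy", "cx", "cy" (pixels), "position" and "orientation" of the camera in the world. Camera axes: x right, y down, z forward; pixel columns grow to the right and rows downward; lengths in mm; the calibration is good to about 2 mm. A picture is of the moment at which its call begins.
- env.job_done(): hands the job in; it is judged then, once.
Trained networks look in a picture, given as the dict that the camera call returned (one of the last four; its "shot" number tells which), for a name from the list of things; names that differ only in an ending like _2 or _b are one class to them, and where a whole thing is asked for, a point or a joint stands for the part that bears it (a point fixed in the world has none). Each returns a list of dicts, best first, with "score" (0 to 1); they miss things now and then, are a little off and sometimes report something else, mostly with a low value. They report only what shows in the picture. A call takes as long as a camera call.
- env.find_in(picture, target): "centre" ([x, y, z] in mm, in the coordinates of the camera as it stood for that picture, good to about 4 mm: the middle of the surface that is visible of it).
- env.trace(picture, target): "mask" (384x512 bool, what is visible of it).
The state is a dict: "t": time; "joints": joint angles; "qvel": joint speeds; "tau": joint torques, N m; "eef_pos": TCP position; "tcp_rot": TCP orientation; "ft_force": force on the tool from outside, world axes, zero at the start; "moment": the same for the moment, N m; "opening": opening from 0.0 (shut) to 1.0 (fully open); "grip_force": force on a finger pad.
Only numpy, scipy, OpenCV 4.12 (cv2) and the standard library are available. Lean on these libraries where they do the work, as an engineer would, in place of code of your own. Each camera call takes 0.05 s, during which the arm holds its last target. There are 200 camera calls.

## Task

Lay the wooden peg blank (the long square stick with the thin round tenon at one end) on the sloping bed of the bench gauge, between the jaws, tenon end uppermost and foot by the lower stop, and let go of it. Gently slide the moving jaw shut until it presses the blank against the fixed jaw, then take the blank out again and stand it in the narrow metal cup, tenon up, lowering it all the way to the cup's floor rather than dropping it. Leave the other things on the bench where they are.

Things in the scene. Friction and masses are not known exactly. Their poses are not given: they have to be found in the camera images.
- stick: the peg blank: pale wood, 190 mm long: square shank 18 x 18 x 150 mm, then a round tenon 12 mm in diameter, 40 mm long; about 60 g. Starts lying on the bench. Origin mid-length on its underside as it starts; +x runs along it to the tenon, z across it (up at the start). Its axis is 9 mm above the origin; shank x = -95 to +55 mm, tenon +55 to +95 mm
- stick_foot (a point): centre of the square foot end of the blank (on its axis); axes as stick
- stick_tip (a point): centre of the tenon's end face (on its axis); axes as stick
- gauge: bench gauge, dark wood with steel jaws, fixed (its place varies): base 130 x 130 x 12 mm and a bed sloping 45 degrees up towards its own +x (which points roughly at the robot). Origin at bench level. The bed starts at x = -50, z = 30 mm at a stop ledge 14 mm high and runs 105 mm up the slope, y = -65 to +50 mm. Fixed jaw: 22 mm high, 35 to 90 mm up the slope, face at y = +21 mm
- gauge_seat (a point): where the centre of the blank's foot belongs when it lies on the bed against the stop, at y = 0 in the channel between the jaws: 9 mm off the bed. The blank then overhangs the bed's upper edge by 85 mm (45 mm of it square shank), free all round. Axes as gauge
- jaw: moving steel jaw with thumb tab, 55 mm along the slope. Slides along the gauge's y (+y closes, about 1 N, stays put), starts 42 to 55 mm open. Its sprung anvil plate (0.8 N/mm, gives 8 mm) presses. Origin on the bed at the stop, at gauge y = 0 when the jaws just touch; x up the slope, y as the gauge's. In its frame: anvil face y = +21 mm, outer face -9 mm
- jaw_tab (a point): centre of the jaw's thumb tab: tab is 26 mm along the slope, 14 mm across (gauge y), 28 mm tall square to the bed (22 to 50 mm off the bed), 62 mm up the slope from the stop. In the gauge's frame its y is -2 mm minus the jaw gap (-20 mm when the anvil just meets the blank, a few mm more as its spring gives). Push its outer (-y) face towards +y. Axes as jaw
- cup: narrow round metal cup, fixed to the bench (its place varies): outside 48 mm in diameter, 90 mm tall, bore 36 mm in diameter, floor 10 mm above the bench. Origin at the centre of its underside, z up
- plain_stick: bystander: shorter plain square wooden stick without a tenon, 120 x 18 x 18 mm, same wood as the blank, lying; origin at the centre of its underside
- jar: bystander: closed glass jar with metal lid, 56 mm diameter, 65 mm tall; origin at the centre of its underside
- sanding_block: bystander: cork block 55 x 100 x 35 mm; origin at the centre of its underside
- pickup: bystander: black guitar pickup 38 x 70 x 18 mm; origin at the centre of its underside
- screwdriver: bystander: screwdriver lying on the bench
- hammer: bystander: hammer lying on the bench
- spool: bystander: grey spool 56 mm in diameter, 40 mm tall; origin at the centre of its underside

How it is judged:
By the outcome, as a careful person would: the job done as asked, in the order asked, and still so for the second after the job is handed in, with the robot touching nothing.
It also fails if it takes over 72 s, if anything falls off the work surface, if the arm or the gripper's body presses on something with over 40 N, if the wrist force passes 120 N, or if a joint passes its speed limit or range.

## Working session

There is one attempt and no reset: what is moved stays moved. The work goes in short steps, Python scripts to look and compute and a shell command to move; the robot and the scene stay as the last step left them, time stands still between calls to the robot, and variables do not carry over. Pictures are saved under pics/ and viewed, at most 11 in all, crops included, and the job is handed in when it is done.

```bash
ls; mkdir -p pics
cat > h.py <<'E'
import numpy as np, cv2
from scipy.spatial.transform import Rotation as R
from cell import env
def rot(o):
    o=np.array(o,float)
    return o if o.shape==(3,3) else (R.from_euler('xyz',o).as_matrix() if o.size==3 else R.from_quat(o).as_matrix())
def w(p,c): return rot(p['orientation'])@np.array(c)+np.array(p['position'])
def cloud(p,m=None):
    d=p['depth']; v,u=np.nonzero((d>0)&(m if m is not None else True)); z=d[v,u]
    c=np.c_[(u-p['cx'])/p['fx']*z,(v-p['cy'])/p['fy']*z,z]
    return c@rot(p['orientation']).T+np.array(p['position'])
E
python3 - <<'E'
from h import *
print(env.state())
for n in ('top','side'):
    p=env.read_camera(n); cv2.imwrite(f'pics/{n}0.png',p['img'][:,:,::-1])
    print(n,p['position'],p['orientation'],p['fx'],p['cx'],p['cy'])
    for t in ['stick','stick_foot','stick_tip','gauge','gauge_seat','jaw','jaw_tab','cup','plain_stick']:
        try:
            for r in env.find_in(p,t)[:2]: print(t,round(r['score'],2),w(p,r['centre']).round(1))
        except Exception as e: print(t,e)
E
```

```text
pics
{'t': 0.0, 'joints': array([-1.38458029e+00,  4.91571180e-01,  1.55948329e+00, -1.54403907e-05,
        1.09165668e+00, -1.05597634e-01]), 'qvel': array([ 0.00070541, -0.0003051 , -0.00024395,  0.00051099, -0.00098553,
       -0.00111329]), 'tau': array([-2.92660872e-03, -6.12653732e+01, -2.58177173e+01,  6.92073698e-02,
        4.82775585e-02, -9.58350097e-05]), 'eef_pos': array([ 179.77922296, -598.3250019 ,  214.04286778]), 'tcp_rot': array([-3.14047894e+00, -1.04273673e-04,  2.91820734e-01]), 'ft_force': array([-0.37599896,  0.45872737, -0.38542804]), 'moment': array([-0.01384925,  0.02431076,  0.04989782]), 'grip_force': 0.0, 'opening': 0.9995691773256636}
top [ 495.53189152   23.11919119 1085.10351239] [-3.01799592 -0.02665742 -1.58950879] 357.5615575209902 257.0775210182773 191.40135362987664
stick 0.83 [564.1 268.6  15.1]
stick_foot 0.8 [562.7 270.5  23.5]
stick_tip 0.65 [565.  271.1  21.3]
gauge 0.61 [564.9  -1.4  56. ]
gauge 0.32 [563.9 271.2  19.3]
gauge_seat 0.73 [ 469.5 -446.5   39.7]
gauge_seat 0.72 [569.8   3.2  57.4]
jaw 0.59 [578.4  36.2 105.9]
jaw 0.46 [ 4.106e+02 -1.000e-01  3.590e+01]
jaw_tab 0.56 [573.2  31.3 107.6]
cup 0.66 [ 511.2 -261.8   63.7]
cup 0.29 [569.2   5.3  59.4]
plain_stick 0.81 [ 713.6 -219.9   14.6]
side [-153.07403033  711.7138532  1183.01931345] [-2.391288   -0.01777239 -2.29840115] 445.64904555829423 261.6243318385534 193.8044397940775
stick 0.59 [559.7 278.3  17.9]
stick_foot 0.71 [558.8 274.9  20.6]
stick_tip 0.86 [557.8 276.4  18.4]
stick_tip 0.42 [ 506.1 -250.8   61.7]
gauge 0.64 [557.4  23.8  34.4]
gauge_seat 0.57 [553.9  20.6  38.8]
gauge_seat 0.19 [ 505.8 -254.4   61.5]
jaw 0.58 [573.8  45.4 102.7]
jaw_tab 0.61 [576.6  45.2 103.5]
cup 0.58 [ 505.4 -249.    61. ]
cup 0.44 [402.4  12.9  35.3]
plain_stick 0.45 [ 707.9 -221.4   19.4]
```

View pics/top0.png

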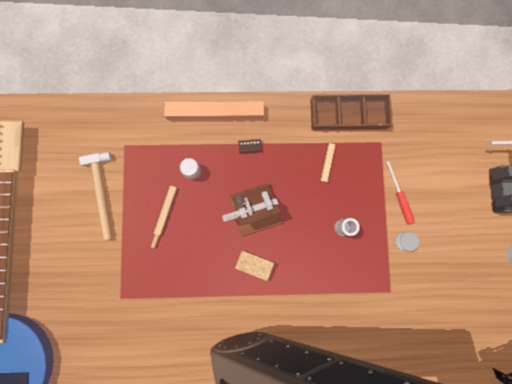

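View pics/side0.png

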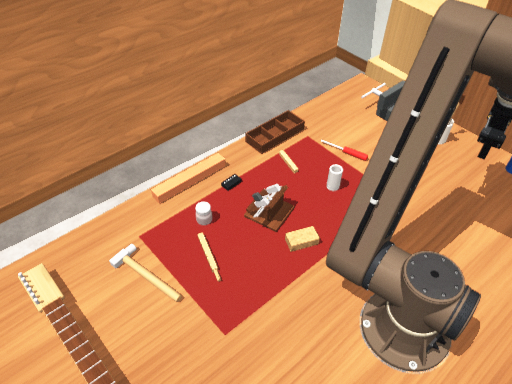

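The top view shows the stick at px (164,217), with its tenon at the bottom left (155,243). The gauge is at (257,210), its tab and moving jaw on the left. The cup is at (347,228) and the sanding block at (255,265). The side view agrees. Next I'll fit the geometry from depth.

```bash
cat > fit.py <<'E'
from h import *
from scipy.optimize import least_squares
P={n:env.read_camera(n) for n in ('top','side')}
# stick
for n,p in P.items():
    m=env.trace(p,'stick')[0]; c=cloud(p,m['mask']); c=c[(c[:,2]<40)&(abs(c[:,1]-270)<130)]
    r=cv2.minAreaRect(c[:,:2].astype(np.float32)); 
    top=c[c[:,2]>12]; x=top[:,:2]; mu=x.mean(0); d=np.linalg.svd(x-mu,full_matrices=0)[2][0]; d*=-np.sign(d[0])
    s=(x-mu)@d; print(n,'stick score',m['score'],len(c),'rect',r,'d',d,'ends',mu+d*s.min(),mu+d*s.max(),'len',np.ptp(s),'ztop',np.percentile(c[:,2],[50,90]))
    # cup
    c=cloud(p); k=(abs(c[:,0]-508)<45)&(abs(c[:,1]+256)<45)&(c[:,2]>80)&(c[:,2]<100); q=c[k]
    (a,b),rad=cv2.minEnclosingCircle(q[:,:2].astype(np.float32)); print(n,'cup',a,b,rad,q[:,2].mean())
    k=(abs(c[:,0]-600)<150)&(abs(c[:,1]-270)<40)&(c[:,2]<3); print('bench z',np.median(c[(abs(c[:,0]-480)<15)&(abs(c[:,1]-150)<60)][:,2]))
# gauge: distance to union of boxes
s2=np.sqrt(.5)
def box(q,lo,hi):
    lo,hi=np.array(lo),np.array(hi); e=abs(q-(lo+hi)/2)-(hi-lo)/2
    return np.linalg.norm(np.maximum(e,0),axis=1)+np.minimum(e.max(1),0)
def sdf(v,c):
    x,y,yaw,gap,dz=v; g=(c-[x,y,dz])@R.from_euler('z',yaw).as_matrix()
    b=np.c_[((g[:,0]+50)+(g[:,2]-30))*s2,g[:,1],(-(g[:,0]+50)+(g[:,2]-30))*s2]
    j=b+[0,gap,0]
    D=[box(g,[-65,-65,0],[65,65,12]),box(b,[0,-65,-10],[105,50,0]),box(b,[35,21,0],[90,33,22]),
       box(j,[35,-9,0],[90,21,22]),box(j,[49,-9,22],[75,5,50]),abs(g[:,2])]
    return np.min(np.abs(D),axis=0)
for sel in (('top',),('side',),('top','side')):
    c=np.vstack([cloud(P[n]) for n in sel]); c=c[(np.hypot(c[:,0]-570,c[:,1]-10)<115)&(c[:,2]>5)&(c[:,2]<150)]
    best=min((least_squares(lambda v:sdf(v,c),[x,y,yw,gp,0],loss='soft_l1',f_scale=3) for x in(555,575) for y in(-5,15) for yw in(np.pi-.3,np.pi,np.pi+.3) for gp in(42,52)),key=lambda r:r.cost)
    print(sel,len(c),best.x.round(3),'med',np.median(sdf(best.x,c)),best.cost/len(c))
c=P['top']['img'][150:260,200:310,::-1]; a=cv2.resize(c,(550,550),interpolation=2); cv2.imwrite('pics/g1.png',a)
E
python3 fit.py
```

```text
top stick score 0.97 434 rect ((559.5462036132812, 274.2243347167969), (25.08717918395996, 190.78829956054688), 71.25981903076172) d [-0.94925019  0.31452199] ends [646.20994091 242.60530338] [468.10484544 301.61816448] len 187.6271377129689 ztop [17.28177647 20.29192863]
top cup 515.7797241210938 -264.56396484375 24.255510330200195 88.8630284573542
bench z 1.0843355741531013
side stick score 0.66 342 rect ((563.8330688476562, 268.99603271484375), (28.13129234313965, 207.117431640625), 72.21795654296875) d [-0.94872777  0.31609431] ends [648.85077686 245.34082528] [466.97582807 305.93738132] len 191.70404168912196 ztop [16.42095249 20.29604491]
side cup 512.9219970703125 -261.89581298828125 27.19361114501953 87.45933590073521
bench z 0.934378531181892
('top',) 1980 [578.086  -3.126   3.437  41.465   7.919] med 2.010651322351052 5.2558092365662725
('side',) 1449 [ 5.70339e+02 -3.94000e-01  3.43600e+00  3.60110e+01  1.22300e+00] med 2.1125841307061095 10.206158147152815
('top', 'side') 3429 [571.98   -3.5     3.444  39.398   0.798] med 1.6820079944647128 7.4411319955793775
```

```bash
timeout 60 python3 -m inch --help 2>&1 | head -20
```

```text
invalid input: not JSON, or not a number
```

```bash
cat > fit2.py <<'E'
import sys; sys.argv=['x']
import io,contextlib
with contextlib.redirect_stdout(io.StringIO()):
    exec(open('fit.py').read())
# per camera with small shift allowed, dz fixed; bin residuals
out={}
for sel in (('top',),('side',),('top','side')):
    c=np.vstack([cloud(P[n]) for n in sel]); c=c[(np.hypot(c[:,0]-570,c[:,1])<105)&(c[:,2]>5)&(c[:,2]<150)]
    f=lambda v:sdf([*v,1.0],c)
    best=min((least_squares(f,[572,y,3.44,gp],loss='cauchy',f_scale=2) for y in(-8,0,8) for gp in(40,44,48,52)),key=lambda r:r.cost)
    print(sel,best.x.round(3),np.median(f(best.x)),best.cost/len(c))
v=best.x
for n in P:
    c=cloud(P[n]); g=(c-[v[0],v[1],1])@R.from_euler('z',v[2]).as_matrix()
    b=np.c_[((g[:,0]+50)+(g[:,2]-30))*s2,g[:,1],(-(g[:,0]+50)+(g[:,2]-30))*s2]
    k=(b[:,0]>-10)&(b[:,0]<115)&(abs(b[:,1])<75)&(b[:,2]>-8)&(b[:,2]<60)
    G=np.full((13,30),-9.);
    for a in range(13):
        for q in range(30):
            z=b[k&(abs(b[:,0]-(a*10-5))<5)&(abs(b[:,1]-(q*5-72.5))<2.5)][:,2]
            if len(z): G[a,q]=np.median(z)
    print(n); print('s\\y',*(int(q*5-72) for q in range(30)))
    for a in range(13): print(a*10-5,*G[a].round().astype(int))
E
python3 fit2.py
```

```text
('top',) [572.381  -7.578   3.443  43.052] 1.3013196797748137 1.7337762308914861
('side',) [570.817  -0.825   3.434  37.042] 2.01723438077348 2.698052145469662
('top', 'side') [572.293  -6.879   3.44   42.978] 1.5610486312246 2.1813762084530564
top
s\y -72 -67 -62 -57 -52 -47 -42 -37 -32 -27 -22 -17 -12 -7 -2 3 8 13 18 23 28 33 38 43 48 53 58 63 68 73
-5 -9 -9 10 11 12 13 10 12 11 11 10 8 10 12 9 13 12 6 8 11 8 10 11 6 11 11 -9 -9 -9 -9
5 -9 -9 -1 1 -1 11 -9 14 4 -1 1 6 -1 2 1 3 5 0 3 4 0 2 1 5 0 0 -9 -9 -9 -9
15 -9 -9 -9 -2 0 -9 -9 -9 -1 -1 -9 -1 -1 0 1 0 -1 0 0 1 0 -9 -9 -2 -1 0 -9 -9 -9 -9
25 -9 -9 -2 1 -2 -4 -9 -9 0 1 -9 0 -1 0 0 -2 1 0 -1 -2 0 -9 -9 0 0 0 -9 -9 -9 -9
35 -9 -9 -2 1 -1 -9 -9 -9 0 -1 21 0 -1 0 -1 0 0 -1 0 1 21 21 20 -1 0 0 -9 -9 -9 -9
45 -9 -9 -9 -2 -1 0 -9 -9 12 14 22 -1 1 0 0 0 -2 -1 -1 -1 21 22 21 -1 1 -2 -9 -9 -9 -9
55 1 0 -1 0 -1 49 49 50 -1 22 21 0 0 0 0 -1 -1 0 0 0 22 21 21 1 1 -1 -1 -9 -9 -9
65 0 -1 1 1 -1 49 50 49 1 19 20 0 1 -1 0 -1 0 -1 0 1 20 21 21 0 -1 -1 1 -9 -9 -9
75 1 0 -1 -2 0 35 36 35 0 20 23 0 0 1 1 0 -1 0 -1 0 21 22 21 -1 0 -1 -1 -9 -9 -9
85 -9 
[... 881 characters left out ...]
-9
45 -9 -9 -1 -1 12 24 -9 -9 -9 -9 -9 -9 -9 -9 -9 -9 -9 -9 6 13 16 -9 -9 -9 -9 -9 -9 -9 -9 -9
55 1 1 1 -9 20 42 -9 -9 -9 -9 21 -9 -9 -9 -9 0 0 0 1 11 23 -9 22 -9 -9 -9 -9 -9 -9 -9
65 0 1 -6 1 19 20 49 -9 -9 19 -9 -9 -9 -9 1 -9 0 1 17 8 12 -9 -9 -9 -9 -9 -9 -9 -9 -9
75 1 -1 -3 0 27 33 26 39 23 21 11 -9 1 -9 1 1 2 1 18 9 10 21 22 -9 -9 1 0 -9 -9 -9
85 -9 -9 -2 -1 14 10 16 4 11 11 9 -1 0 0 0 -9 -1 0 -9 11 13 7 19 0 0 -9 -9 -9 -9 -9
95 -9 -9 -3 0 17 0 5 -1 1 10 0 -9 0 1 0 1 -1 0 2 9 -1 0 -1 -1 -1 -1 -9 -9 -9 -9
105 -9 -9 -3 -5 -4 -4 -2 -4 -4 -2 -3 -2 0 -5 -3 -3 -3 -4 -3 -1 -2 -6 -4 -4 -3 -6 -9 -9 -9 -9
115 -9 -9 -9 -9 -9 -9 -9 -9 -9 -9 -9 -9 -9 -9 -9 -9 -9 -9 -9 -9 -9 -9 -9 -9 -9 -9 -9 -9 -9 -9
```

View pics/g1.png

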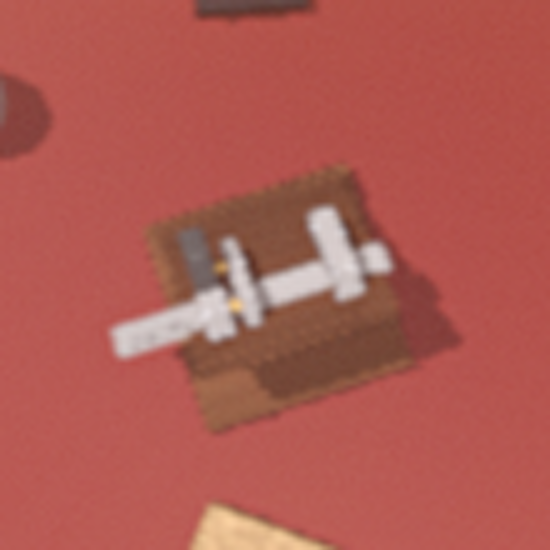

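```bash
cat > fit3.py <<'E'
from h import *
from scipy.optimize import least_squares
P={n:env.read_camera(n) for n in ('top','side')}
s2=np.sqrt(.5)
def box(q,lo,hi):
    lo,hi=np.array(lo),np.array(hi); e=abs(q-(lo+hi)/2)-(hi-lo)/2
    return np.linalg.norm(np.maximum(e,0),axis=1)+np.minimum(e.max(1),0)
def sdf(v,c):
    x,y,yaw,gap,th,dz=v; g=(c-[x,y,dz])@R.from_euler('z',yaw).as_matrix()
    b=np.c_[((g[:,0]+50)+(g[:,2]-30))*s2,g[:,1],(-(g[:,0]+50)+(g[:,2]-30))*s2]; j=b+[0,gap,0]
    D=[box(g,[-65,-65,0],[65,65,12]),box(b,[0,-65,-15],[105,50,0]),box(b,[-10,-65,-10],[0,50,14]),box(b,[35,21,0],[90,21+th,22]),
       box(j,[35,-9,0],[90,5,22]),box(j,[35,15,0],[90,21,22]),box(j,[49,-9,22],[75,5,50]),box(b,[50,-90,-20],[80,75,0]),abs(g[:,2])]
    return np.min(np.abs(D),axis=0)
def stk(v,c):
    q=(c-[v[0],v[1],v[3]])@R.from_euler('z',v[2]).as_matrix()
    cy=np.maximum(np.hypot(q[:,1],q[:,2]-9)-6,abs(q[:,0]-75)-20)
    return np.min(np.abs([box(q,[-95,-9,0],[55,9,18]),cy,q[:,2]]),axis=0)
for sel in (('top',),('side',),('top','side')):
    C=np.vstack([cloud(P[n]) for n in sel]); bz=[]
    c=C[(np.hypot(C[:,0]-570,C[:,1])<105)&(C[:,2]>5)&(C[:,2]<150)]
    for dz in (0,1,2):
        f=lambda v:sdf([*v,dz],c)
        best=min((least_squares(f,[572,y,3.44,gp,14],loss='cauchy',f_scale=1.5) for y in(-12,-5,3) for gp in(42,46,51)),key=lambda r:r.cost)
        print(sel,dz,best.x.round(3),np.median(f(best.x)).round(2),(best.cost/len(c)).round(3))
    c=C[(abs(C[:,0]-562)<115)&(abs(C[:,1]-272)<50)&(C[:,2]>3)&(C[:,2]<40)]; d=np.array([-.949,.315])
    t=(c[:,:2]-[562,272]); c=c[(abs(t@[d[1],-d[0]])<20)&(abs(t@d)<110)]
    f=lambda v:stk(v,c); b=min((least_squares(f,[562+u*d[0],272+u*d[1],2.82,1],loss='cauchy',f_scale=1.5) for u in(-8,0,8)),key=lambda r:r.cost)
    print('stick',len(c),b.x.round(3),np.median(f(b.x)).round(2))
E
python3 fit3.py
```

```text
('top',) 0 [572.054  -5.755   3.442  40.044  23.322] 1.04 0.689
('top',) 1 [571.681  -6.253   3.443  40.366  17.987] 1.01 0.682
('top',) 2 [571.109  -6.512   3.442  40.463  17.465] 1.18 0.802
stick 505 [556.647 272.999   2.822   1.467] 1.41
('side',) 0 [571.202  -1.964   3.436  38.444   8.492] 1.84 1.528
('side',) 1 [570.833  -2.276   3.439  38.65    8.456] 1.82 1.512
('side',) 2 [570.339  -2.489   3.439  38.716   8.423] 2.03 1.563
stick 366 [557.444 275.489   2.813   2.254] 1.54
('top', 'side') 0 [572.013  -5.477   3.441  41.518  23.273] 1.33 1.066
('top', 'side') 1 [571.694  -6.109   3.441  42.168  23.056] 1.31 1.057
('top', 'side') 2 [571.254  -6.771   3.44   42.532  17.083] 1.5 1.148
stick 871 [556.71  273.563   2.82    1.778] 1.62
```

```bash
cat > f4.py <<'E'
from fit3 import P,cloud,R,s2,np
v=[571.7,-6,3.441]
for n in P:
    c=cloud(P[n]); g=(c-[v[0],v[1],1])@R.from_euler('z',v[2]).as_matrix()
    b=np.c_[((g[:,0]+50)+(g[:,2]-30))*s2,g[:,1],(-(g[:,0]+50)+(g[:,2]-30))*s2]
    H=lambda k:np.histogram(b[k][:,1],np.arange(-80,80,2))[0]
    m=(b[:,0]>38)&(b[:,0]<86)
    print(n,'y   ',*range(-79,80,2))
    print('jawtop',*H(m&(b[:,2]>18)&(b[:,2]<25)))
    print('tabtop',*H((b[:,0]>46)&(b[:,0]<78)&(b[:,2]>46)&(b[:,2]<54)))
    print('bed',*H((abs(b[:,2])<4)&((b[:,0]>12)&(b[:,0]<46)|(b[:,0]>84)&(b[:,0]<100))))
    k=(abs(g[:,2]-12)<4)&(g[:,0]>35)&(g[:,0]<60); print('base',np.percentile(g[k][:,1],[1,3,50,97,99]).round(1))
    k=(abs(g[:,2]-12)<4)&(abs(g[:,1])<55)&(abs(g[:,0])>35)&(abs(g[:,0])<75); print('base x',np.percentile(g[k][:,0],[1,3,97,99]).round(1))
E
python3 f4.py | grep -v "^('\|^stick"
```

```text
top y    -79 -77 -75 -73 -71 -69 -67 -65 -63 -61 -59 -57 -55 -53 -51 -49 -47 -45 -43 -41 -39 -37 -35 -33 -31 -29 -27 -25 -23 -21 -19 -17 -15 -13 -11 -9 -7 -5 -3 -1 1 3 5 7 9 11 13 15 17 19 21 23 25 27 29 31 33 35 37 39 41 43 45 47 49 51 53 55 57 59 61 63 65 67 69 71 73 75 77 79
jawtop 0 0 0 0 0 0 0 0 0 0 0 0 0 0 0 1 4 2 4 3 2 2 3 0 0 0 3 9 7 8 4 0 0 0 0 0 0 0 0 0 0 0 0 0 0 0 0 0 0 0 0 0 1 9 7 8 8 7 8 7 0 0 0 0 0 0 0 0 0 0 0 0 0 0 0 0 0 0 0
tabtop 0 0 0 0 0 0 0 0 0 0 0 0 0 0 0 2 4 4 6 4 5 6 1 0 0 0 0 0 0 0 0 0 0 0 0 0 0 0 0 0 0 0 0 0 0 0 0 0 0 0 0 0 0 0 0 0 0 0 0 0 0 0 0 0 0 0 0 0 0 0 0 0 0 0 0 0 0 0 0
bed 0 0 0 0 0 0 0 0 0 0 9 8 8 9 7 8 3 3 2 2 4 3 2 6 7 6 6 4 2 2 4 6 7 7 10 5 7 9 8 7 8 9 8 8 9 7 9 10 7 7 9 10 8 4 3 2 3 3 2 3 3 5 8 9 9 5 10 1 0 0 0 0 0 0 0 0 0 0 0
base [-65.6 -62.9  -1.   61.7 429.1]
base x [-69.4  35.1  59.4  59.5]
side y    -79 -77 -75 -73 -71 -69 -67 -65 -63 -61 -59 -57 -55 -53 -51 -49 -47 -45 -43 -41 -39 -37 -35 -33 -31 -29 -27 -25 -23 -21 -19 -17 -15 -13 -11 -9 -7 -5 -3 -1 1 3 5 7 9 11 13 15 17 19 21 23 25 27 29 31 33 35 37 39 41 43 45 47 49 51 53 55 57 59 61 63 65 67 69 71 73 75 77 79
jawtop 0 0 0 0 0 0 0 0 0 0 0 0 0 6 4 4 4 0 1 1 1 0 2 0 1 3 2 2 1 0 0 0 0 0 0 0 0 0 0 0 0 0 0 0 0 0 0 0 0 0 2 4 6 2 1 2 4 1 2 0 1 0 0 0 0 0 0 0 0 0 0 0 0 0 0 0 0 0 0
tabtop 0 0 0 0 0 0 0 0 0 0 0 0 0 0 1 4 3 1 2 3 0 1 0 0 0 0 0 0 0 0 0 0 0 0 0 0 0 0 0 0 0 0 0 0 0 0 0 0 0 0 0 0 0 0 0 0 0 0 0 0 0 0 0 0 0 0 0 0 0 0 0 0 0 0 0 0 0 0 0
bed 0 0 0 0 0 0 0 2 5 3 2 3 1 7 3 2 2 1 2 3 2 0 1 1 2 0 1 1 1 0 2 0 0 0 3 1 2 0 1 0 1 0 2 1 2 0 1 1 1 2 3 2 2 1 3 2 3 1 1 2 1 1 1 1 1 1 1 0 0 0 0 0 0 0 0 0 0 0 0
base [ -70.3  -66.9   -4.2 1269.6 1279.9]
base x [-47.3  -2.1  59.   59.6]
```

The stick fits at (557, 274) with yaw 2.82, and the gauge at about (572.6, -9) with yaw 3.44 and a jaw gap of about 44 mm. My plan is to grip with the tool leaning 45° along the stick, so the tool points straight down at the gauge. First I'll move over the bench.

```bash
cat > d.py <<'E'
# usage: d.py X Y Z heading_deg tilt_deg : turn and shift from the measured pose
import sys; from h import *
X,Y,Z,hd,ti=map(float,sys.argv[1:6]); s=env.state()
T=R.from_euler('z',hd,degrees=True)*R.from_euler('x',180,degrees=True)*R.from_euler('y',ti,degrees=True)
C=R.from_euler('xyz',s['tcp_rot']); rv=(C.inv()*T).as_rotvec(); d=np.array([X,Y,Z])-s['eef_pos']
print('turn',rv.round(4),'rows>=',np.ceil(np.linalg.norm(rv)/.186),'shift cm now',(C.inv().apply(d)/10).round(2),'after turn',(T.inv().apply(d)/10).round(2),
 'pos',s['eef_pos'].round(1),'q',s['joints'].round(2),'t',round(s['t'],2),'F',s['ft_force'].round(1),'op',round(s['opening'],3),'g',round(s['grip_force'],1))
E
python3 d.py 560 -150 260 16.7 0; python3 d.py 523 285 260 16.7 0
```

```text
turn [0.0001 0.     0.0003] rows>= 1.0 shift cm now [ 49.32 -32.03  -4.54] after turn [ 49.31 -32.04  -4.53] pos [ 179.8 -598.6  214.7] q [-1.38  0.49  1.56  0.    1.09 -0.11] t 1.6 F [-0.  -0.5  0.4] op 0.999 g 0.0
turn [0.0001 0.     0.0003] rows>= 1.0 shift cm now [ 58.29 -74.75  -4.54] after turn [ 58.26 -74.77  -4.53] pos [ 179.8 -598.6  214.7] q [-1.38  0.49  1.56  0.    1.09 -0.11] t 1.6 F [-0.  -0.5  0.4] op 0.999 g 0.0
```

```bash
python3 -m inch '[[0,0,0,4.93,-3.2,-0.45,-1],[0,0,0,4.93,-3.2,-0.45,-1],[0,0,0,4.93,-3.2,-0.45,-1],[0,0,0,4.93,-3.2,-0.45,-1],[0,0,0,4.93,-3.2,-0.45,-1],[0,0,0,4.93,-3.2,-0.45,-1],[0,0,0,4.93,-3.2,-0.45,-1],[0,0,0,4.93,-3.2,-0.45,-1],[0,0,0,4.93,-3.2,-0.45,-1],[0,0,0,4.93,-3.2,-0.45,-1],[0,0,0,1.12,-5.34,0,-1],[0,0,0,1.12,-5.34,0,-1],[0,0,0,1.12,-5.34,0,-1],[0,0,0,1.12,-5.34,0,-1],[0,0,0,1.12,-5.34,0,-1],[0,0,0,1.12,-5.34,0,-1],[0,0,0,1.12,-5.34,0,-1],[0,0,0,1.12,-5.34,0,-1],[0,0,0,0,0,0,-1]]'; python3 d.py 523 285 180 161.6 -45
```

```text
t: 3.98
eef_pos: [522.0, 287.7, 259.3]
tcp_rot: [-3.141, 0.0, 0.296]
ft_force: [-1.0, -1.5, -0.1]
opening: 1.0
grip_force: 0.0
turn [-0.9777 -0.3117 -2.3596] rows>= 14.0 shift cm now [0.02 0.29 7.93] after turn [ 5.48 -0.22  5.73] pos [522.  287.7 259.3] q [0.39 0.41 1.57 0.   1.16 1.67] t 3.98 F [-1.  -1.5 -0.1] op 1.0 g 0.0
```

```bash
python3 -m inch '[[0,0,-0.1807,0,0,0,-1],[0,0,-0.1807,0,0,0,-1],[0,0,-0.1807,0,0,0,-1],[0,0,-0.1807,0,0,0,-1],[0,0,-0.1807,0,0,0,-1],[0,0,-0.1807,0,0,0,-1],[0,0,-0.1807,0,0,0,-1],[0,0,-0.1807,0,0,0,-1],[0,0,-0.1807,0,0,0,-1],[0,0,-0.1807,0,0,0,-1],[0,0,-0.1807,0,0,0,-1],[0,0,-0.1807,0,0,0,-1],[0,0,-0.1807,0,0,0,-1],[0,0,-0.1807,0,0,0,-1],[0,-0.157,0,0,0,0,-1],[0,-0.157,0,0,0,0,-1],[0,-0.157,0,0,0,0,-1],[0,-0.157,0,0,0,0,-1],[0,-0.157,0,0,0,0,-1],[0,0,0,0,0,0,-1]]'; python3 d.py 523 285 60 161.6 -45
```

```text
t: 6.48
eef_pos: [521.9, 282.8, 258.2]
tcp_rot: [-3.132, 0.753, 2.825]
ft_force: [0.1, 0.1, -0.9]
opening: 0.999
grip_force: 0.0
turn [-0.0068 -0.0329  0.0034] rows>= 1.0 shift cm now [13.52  0.39 14.49] after turn [13.99  0.25 14.04] pos [521.9 282.8 258.2] q [ 0.65  0.33  1.92 -1.06  0.71  0.17] t 6.47 F [ 0.1  0.1 -0.9] op 0.999 g 0.0
```

```bash
python3 -m inch '[[0,0,0,3.5,0.06,3.5,-1],[0,0,0,3.5,0.06,3.5,-1],[0,0,0,3.5,0.06,3.5,-1],[0,0,0,3.5,0.06,3.5,-1],[0,0,0,0,0,0,-1],[0,0,0,0,0,0,-1]]'; python3 d.py 523 285 10 161.6 -45
python3 - <<'E'
from h import *
p=env.read_camera('side'); c=p['img'][190:310,150:270,::-1]; cv2.imwrite('pics/s2.png',cv2.resize(c,(600,600),interpolation=2))
E
```

```text
t: 7.22
eef_pos: [520.8, 318.8, 115.6]
tcp_rot: [-3.084, 0.648, 2.816]
ft_force: [0.1, -1.1, -0.2]
opening: 1.001
grip_force: 0.0
turn [-0.0602 -0.1376  0.0005] rows>= 1.0 shift cm now [ 5.35 -2.6   9.37] after turn [ 6.57 -3.14  8.37] pos [520.8 318.8 115.6] q [ 0.68  0.58  1.93 -1.13  0.64  0.4 ] t 7.22 F [ 0.1 -1.1 -0.2] op 1.001 g 0.0
```

View pics/s2.png

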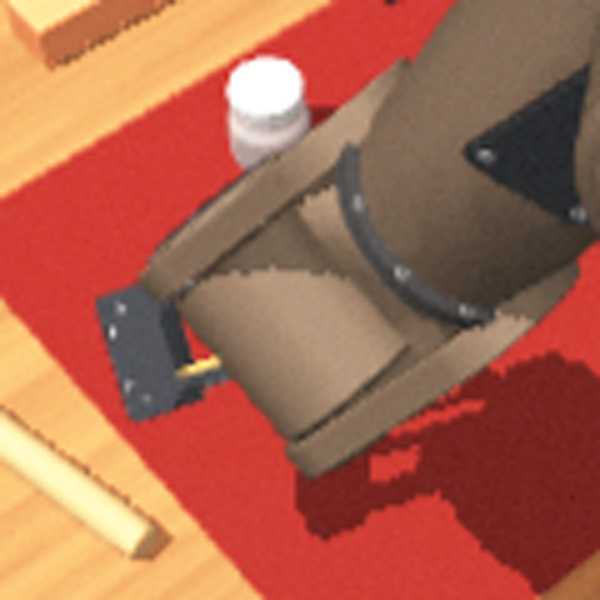

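The arm stalled at the joint 4 limit, because a 45° lean this far off the radial direction isn't reachable. I'll use a 22° lean instead. The picture shows the arm over the stick, with its foot end at about (150,540) in the crop.

```bash
python3 d.py 523 285 100 161.6 -22;  python3 -m inch '[[0.02,0.1,0,0,0,0,-1],[0.02,0.1,0,0,0,0,-1],[0.02,0.1,0,0,0,0,-1],[0,0,0,0,0,0,-1]]'; python3 d.py 523 285 60 161.6 -22
```

```text
turn [-0.0585  0.2643 -0.0117] rows>= 2.0 shift cm now [-0.07 -3.02  2.23] after turn [-0.59 -3.15  1.96] pos [520.7 318.9 116. ] q [ 0.68  0.58  1.93 -1.13  0.64  0.4 ] t 7.28 F [ 0.5  0.5 -0.2] op 0.997 g 0.0
t: 7.78
eef_pos: [521.6, 319.0, 116.4]
tcp_rot: [-3.04, 0.351, 2.787]
ft_force: [-0.3, -0.5, -0.0]
opening: 0.999
grip_force: 0.0
turn [-0.1136 -0.0344 -0.0297] rows>= 1.0 shift cm now [ 0.71 -2.54  6.04] after turn [ 1.   -3.18  5.68] pos [521.6 319.  116.4] q [ 0.59  0.57  1.78 -0.53  0.74 -0.22] t 7.78 F [-0.3 -0.5 -0. ] op 0.999 g 0.0
```

```bash
python3 -m inch '[[-0.1136,-0.0344,-0.0297,0,0,0,-1],[0,0,0,0.5,-1.59,2.84,-1],[0,0,0,0.5,-1.59,2.84,-1],[0,0,0,0,0,0,-1]]'; python3 d.py 523 285 7 161.6 -22
python3 - <<'E'
from h import *
for n in('top','side'):
  p=env.read_camera(n)
  for t in('stick','stick_tip','stick_foot'):
    for r in env.find_in(p,t)[:1]: print(n,t,round(r['score'],2),w(p,r['centre']).round(1))
E
```

```text
t: 8.28
eef_pos: [520.2, 284.2, 57.2]
tcp_rot: [-3.136, 0.381, 2.824]
ft_force: [0.1, -0.0, -0.3]
opening: 1.002
grip_force: 0.0
turn [-0.0044 -0.0034  0.0032] rows>= 1.0 shift cm now [1.64 0.19 4.75] after turn [1.66 0.17 4.75] pos [520.2 284.2  57.2] q [ 0.52  0.61  1.95 -0.74  0.42 -0.07] t 8.28 F [ 0.1 -0.  -0.3] op 1.002 g 0.0
top stick 0.74 [574.  270.1  18.1]
top stick_tip 0.65 [577.  264.   21.4]
top stick_foot 0.88 [571.2 262.   21. ]
side stick 0.46 [522.4 293.1  16.2]
side stick_foot 0.64 [519.3 288.2  17.4]
```

Everything is consistent, so I'll lower straight down, check, and then close.

```bash
python3 -m inch '[[0,0,0,0.55,0.06,1.58,-1],[0,0,0,0.55,0.06,1.58,-1],[0,0,0,0.5,0.05,1.4,-1],[0,0,0,0,0,0,-1],[0,0,0,0,0,0,-1]]'; python3 d.py 523 285 7 161.6 -22
```

```text
t: 9.3
eef_pos: [524.1, 286.3, 10.5]
tcp_rot: [-3.139, 0.382, 2.823]
ft_force: [0.0, 0.2, -0.2]
opening: 0.999
grip_force: 0.0
turn [-0.0019 -0.0017  0.0024] rows>= 1.0 shift cm now [ 0.19 -0.15  0.3 ] after turn [ 0.19 -0.16  0.3 ] pos [524.1 286.3  10.5] q [ 0.52  0.7   1.96 -0.92  0.36  0.12] t 9.3 F [ 0.   0.2 -0.2] op 0.999 g 0.0
```

```bash
python3 -m inch '[[0,0,0,0.19,-0.16,0.35,-1],[0,0,0,0,0,0,-1],[0,0,0,0,0,0,1],[0,0,0,0,0,0,1],[0,0,0,0,0,0,1],[0,0,0,0,0,0,1],[0,0,0,0,0,0,1],[0,0,0,0,0,0,1],[0,0,0,0,0,0,1],[0,0,0,0,0,0,1]]'; python3 d.py 523 285 7 161.6 -22
```

```text
t: 10.55
eef_pos: [523.0, 284.7, 5.9]
tcp_rot: [-3.138, 0.382, 2.823]
ft_force: [-0.4, -1.8, 0.4]
opening: 0.216
grip_force: 0.1
turn [-0.0023 -0.0022  0.0025] rows>= 1.0 shift cm now [-0.03  0.03 -0.1 ] after turn [-0.03  0.03 -0.1 ] pos [523.  284.7   5.9] q [ 0.51  0.7   1.97 -0.95  0.35  0.14] t 10.55 F [-0.4 -1.8  0.4] op 0.216 g 0.1
```

```bash
python3 -m inch '[[0,0,0,0,0,0,1],[0,0,0,0,0,0,1],[0,0,0,0,0,0,1],[0,0,0,-0.75,0,-1.85,1],[0,0,0,-1.5,0,-3.7,1],[0,0,0,-1.5,0,-3.7,1],[0,0,0,-1.5,0,-3.7,1],[0,0,0,-1.5,0,-3.7,1],[0,0,0,0,0,0,1]]'; python3 d.py 523 285 200 161.6 0
```

```text
t: 11.68
eef_pos: [524.5, 285.5, 188.5]
tcp_rot: [3.141, 0.385, 2.822]
ft_force: [-0.4, -0.5, -1.1]
opening: 0.188
grip_force: 30.0
turn [0.001  0.3851 0.0013] rows>= 3.0 shift cm now [-0.31 -0.09 -1.11] after turn [ 0.13 -0.1  -1.15] pos [524.5 285.5 188.5] q [ 0.51  0.42  1.84 -0.46  0.67 -0.4 ] t 11.68 F [-0.4 -0.5 -1.1] op 0.188 g 30.0
```

```bash
python3 -m inch '[[0,0,0,-1.9,0,-4.6,1],[0,0.128,0,0,0,0,1],[0,0.128,0,0,0,0,1],[0,0.128,0,0,0,0,1],[0,0,-0.155,0,0,0,1],[0,0,-0.155,0,0,0,1],[0,0,-0.155,0,0,0,1],[0,0,-0.155,0,0,0,1],[0,0.134,0,0,0,0,1],[0,0.134,0,0,0,0,1],[0,0.134,0,0,0,0,1],[0,0,0,0,0,0,1]]'; python3 d.py 536.4 -21.1 240 197.1 23
```

```text
t: 13.18
eef_pos: [524.8, 284.8, 232.4]
tcp_rot: [-3.139, -0.409, -2.843]
ft_force: [0.2, -0.1, -1.0]
opening: 0.185
grip_force: 30.0
turn [-0.0025 -0.0077  0.    ] rows>= 1.0 shift cm now [  7.53 -29.57   2.52] after turn [  7.55 -29.58   2.38] pos [524.8 284.8 232.4] q [ 0.37  0.61  1.35  0.03  1.59 -1.5 ] t 13.18 F [ 0.2 -0.1 -1. ] op 0.185 g 30.0
```

```bash
python3 -m inch '[[0,0,0,1.08,-4.22,0.35,1],[0,0,0,1.08,-4.22,0.35,1],[0,0,0,1.08,-4.22,0.35,1],[0,0,0,1.08,-4.22,0.35,1],[0,0,0,1.08,-4.22,0.35,1],[0,0,0,1.08,-4.22,0.35,1],[0,0,0,1.05,-4.25,0.42,1],[0,0,0,0,0,0,1],[0,0,0,0,0,0,1]]'; python3 d.py 536.4 -21.1 180 197.1 23
cat > look.py <<'E'
# stick axis in 3D from each camera, in the gauge frame
import sys; from h import *
O=np.array([572.6,-8.9,0]); G=R.from_euler('z',3.441).as_matrix()
for n in('top','side'):
    p=env.read_camera(n); cv2.imwrite(f'pics/{sys.argv[1]}_{n}.png',p['img'][:,:,::-1])
    r=env.trace(p,'stick')
    if not r: print(n,'none'); continue
    c=cloud(p,cv2.erode(r[0]['mask'].astype(np.uint8),np.ones((2,2)))>0); c=c[np.linalg.norm(c-np.median(c,0),axis=1)<140]
    g=(c-O)@G; mu=g.mean(0); d=np.linalg.svd(g-mu,full_matrices=0)[2][0]; d*=np.sign(d[2]); s=(g-mu)@d
    print(n,round(r[0]['score'],2),len(c),'d',d.round(3),'lo',(mu+d*s.min()).round(1),'hi',(mu+d*s.max()).round(1),'len',np.ptp(s).round(1))
E
python3 look.py h1
```

```text
t: 14.3
eef_pos: [535.7, -20.4, 242.2]
tcp_rot: [-3.14, -0.404, -2.842]
ft_force: [0.9, 0.2, -0.6]
opening: 0.179
grip_force: 30.0
turn [-0.0023 -0.0029  0.001 ] rows>= 1.0 shift cm now [-2.49 -0.07  5.7 ] after turn [-2.47 -0.08  5.7 ] pos [535.7 -20.4 242.2] q [-0.09  0.5   1.52 -0.15  1.5  -1.92] t 14.3 F [ 0.9  0.2 -0.6] op 0.179 g 30.0
top none
side 0.58 140 d [0.712 0.007 0.703] lo [-53.7  -9.4 157. ] hi [ 51.2  -8.3 260.6] len 147.4
```

```bash
python3 -m inch '[[0,0,0,-0.82,-0.03,1.9,1],[0,0,0,-0.82,-0.03,1.9,1],[0,0,0,-0.82,-0.02,1.9,1],[0,0,0,-0.6,0,1.38,1],[0,0,0,-0.6,0,1.38,1],[0,0,0,-0.4,0,0.92,1],[0,0,0,0,0,0,1],[0,0,0,0,0,0,1]]'; python3 d.py 536.4 -21.1 126.6 197.1 23;python3 look.py h2
```

```text
t: 15.5
eef_pos: [536.9, -21.7, 140.5]
tcp_rot: [-3.14, -0.405, -2.842]
ft_force: [0.7, 0.0, -0.1]
opening: 0.187
grip_force: 30.0
turn [-0.0021 -0.0036  0.0011] rows>= 1.0 shift cm now [-0.52  0.07  1.29] after turn [-0.52  0.07  1.29] pos [536.9 -21.7 140.5] q [-0.09  0.61  1.62 -0.16  1.29 -1.89] t 15.5 F [ 0.7  0.  -0.1] op 0.187 g 30.0
top none
side 0.41 94 d [ 0.732 -0.008  0.681] lo [-42.2  -5.7  71.8] hi [ 23.   -6.3 132.5] len 89.0
```

```bash
python3 -m inch '[[0,0,0,-0.18,0,0.41,1],[0,0,0,-0.16,0,0.37,1],[0,0,0,0,0,0,1]]' | grep -E 'pos|force'; python3 -m inch '[[0,0,0,-0.08,0,0.18,1],[0,0,0,0,0,0,1]]'| grep -E 'pos|force'; python3 -m inch '[[0,0,0,-0.08,0,0.18,1],[0,0,0,0,0,0,1]]'| grep -E 'pos|force'
```

```text
eef_pos: [536.5, -21.6, 131.1]
ft_force: [0.5, 0.2, -0.3]
grip_force: 30.0
eef_pos: [536.7, -21.7, 129.4]
ft_force: [0.6, 0.5, -0.9]
grip_force: 30.0
eef_pos: [536.7, -21.7, 127.5]
ft_force: [-0.3, 0.5, -0.2]
grip_force: 30.0
```

```bash
python3 -m inch '[[0,0,0,-0.06,0,0.14,1],[0,0,0,0,0,0,1]]'| grep -E 'pos|force'; python3 look.py h3
```

```text
eef_pos: [536.8, -21.7, 126.4]
ft_force: [-0.4, -0.7, 3.1]
grip_force: 30.0
top none
side none
```

View pics/h3_side.png

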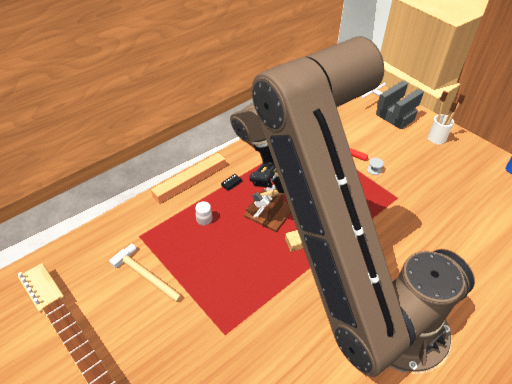

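The stick touches down at z = 126.4 with 3 N, against a predicted 126.6. Releasing and backing off.

```bash
python3 -m inch '[[0,0,0,0,0,0,0],[0,0,0,0,0,0,-0.3],[0,0,0,0,0,0,-0.6],[0,0,0,0,0,0,-0.6],[0,0,0,0,0,0,-0.6],[0,0,0,0,0,-1.5,-0.6],[0,0,0,0,0,-4,-0.6],[0,0,0,0,0,-4,-0.6],[0,0,0,0,0,-4,-0.6],[0,0,0,0,0,0,-0.6]]'; python3 look.py h4
python3 - <<'E'
from h import *
O=np.array([572.6,-8.9,0]); G=R.from_euler('z',3.441).as_matrix()
for n in('top','side'):
    p=env.read_camera(n)
    for t in('jaw_tab','stick_tip'):
        for r in env.find_in(p,t)[:2]: print(n,t,round(r['score'],2),((w(p,r['centre'])-O)@G).round(1))
E
python3 d.py 536 -20 200 197.1 0
```

```text
t: 18.27
eef_pos: [589.2, -5.4, 253.4]
tcp_rot: [-3.138, -0.4, -2.842]
ft_force: [-0.9, -1.0, -0.5]
opening: 0.8
grip_force: 0.0
top none
side 0.48 107 d [ 0.722 -0.007  0.692] lo [-33.8  -6.5  66.8] hi [ 49.   -7.3 146.2] len 114.7
side jaw_tab 0.61 [-16.2 -48.7  98.6]
side stick_tip 0.51 [ 13.5  -6.1 111.7]
turn [-0.0013 -0.4062  0.0016] rows>= 3.0 shift cm now [2.93 0.17 6.68] after turn [5.34 0.16 4.98] pos [587.5  -5.8 249.8] q [-0.06  0.58  1.36 -0.14  1.58 -1.9 ] t 18.77 F [0.4 0.  0.4] op 0.798 g 0.0
```

```bash
python3 -m inch '[[0,-0.135,0,0,0,0,1],[0,-0.135,0,0,0,0,1],[0,-0.135,0,0,0,0,1],[0,0,0,0,0,0,1]]'|grep pos; python3 d.py 579.2 76.8 200 197.1 0
```

```text
eef_pos: [586.5, -6.2, 251.0]
turn [-0.0015 -0.0004  0.0009] rows>= 1.0 shift cm now [-1.75  8.15  5.09] after turn [-1.74  8.15  5.1 ] pos [586.5  -6.2 251. ] q [-0.12  0.4   1.61 -0.    1.13 -1.99] t 19.27 F [ 0.6 -0.1 -0.2] op 0.436 g 0.0
```

```bash
python3 -m inch '[[0,0,0,-0.87,4.07,0,1],[0,0,0,-0.87,4.08,0,1],[0,0,0,0,0,0,1],[0,0,0,0,0,3.4,1],[0,0,0,0,0,3.4,1],[0,0,0,0,0,3.4,1],[0,0,0,0,0,0,1]]'; python3 d.py 579.2 76.8 90 197.1 0
python3 - <<'E'
from h import *
p=env.read_camera('side'); cv2.imwrite('pics/j1.png',cv2.resize(p['img'][150:250,210:330,::-1],(720,600),interpolation=2))
E
```

```text
t: 20.15
eef_pos: [579.4, 76.5, 145.8]
tcp_rot: [-3.141, -0.007, -2.841]
ft_force: [0.1, 0.2, 0.1]
opening: 0.005
grip_force: 0.0
turn [-0.0002 -0.0065  0.0017] rows>= 1.0 shift cm now [-0.02  0.04  5.58] after turn [0.01 0.04 5.58] pos [579.4  76.5 145.8] q [ 0.02  0.51  1.73 -0.    0.9  -1.85] t 20.15 F [0.1 0.2 0.1] op 0.005 g 0.0
```

View pics/j1.png

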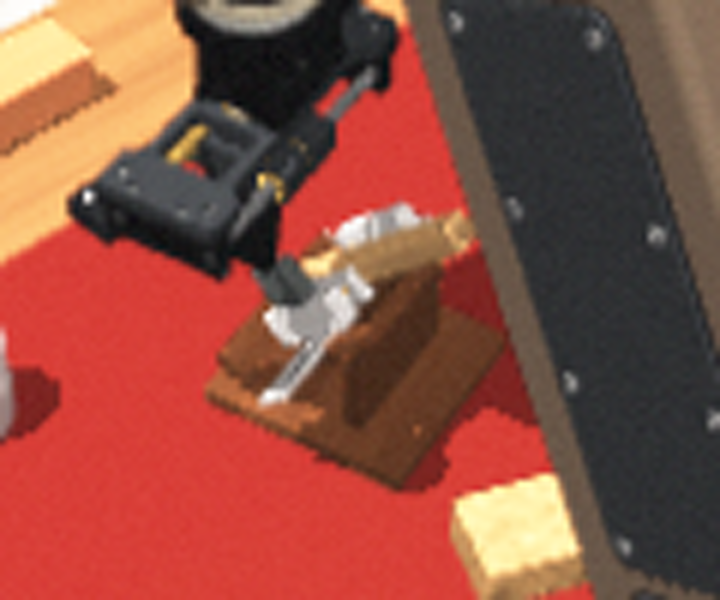

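The stick lies in the channel (crop (310,265) to (470,230)). The shut fingers are at (285,285), above and outside the tab. I'll lower 5.6 cm and then push along tool -y.

```bash
python3 -m inch '[[0,0,0,0,0,2,1],[0,0,0,0,0,2,1],[0,0,0,0,0,1.5,1],[0,0,0,0,0,0,1],[0,0,0,0,0,0,1]]'|grep -E 'pos|ft'; python3 -m inch '[[0,0,0,0,-0.5,0,1],[0,0,0,0,-0.5,0,1],[0,0,0,0,0,0,1]]'|grep -E 'pos|ft'; python3 -m inch '[[0,0,0,0,-0.4,0,1],[0,0,0,0,-0.4,0,1],[0,0,0,0,-0.4,0,1],[0,0,0,0,-0.4,0,1]]'|grep -E 'pos|ft'; python3 -m inch '[[0,0,0,0,-0.4,0,1],[0,0,0,0,-0.4,0,1],[0,0,0,0,0,0,1]]'|grep -E 'pos|ft'
```

```text
eef_pos: [580.6, 77.0, 93.9]
ft_force: [-0.4, 0.1, 0.5]
eef_pos: [583.3, 67.0, 93.2]
ft_force: [-0.2, -0.2, 0.4]
eef_pos: [587.8, 52.0, 93.0]
ft_force: [-0.9, 1.2, -0.9]
eef_pos: [590.2, 44.2, 93.1]
ft_force: [-0.7, -0.2, -0.8]
```

```bash
for i in 1; do python3 -m inch '[[0,0,0,0,-0.2,0,1],[0,0,0,0,-0.2,0,1]]'|grep -E 'pos|ft'; python3 -m inch '[[0,0,0,0,-0.2,0,1],[0,0,0,0,0,0,1]]'|grep -E 'pos|ft';  done
python3 - <<'E'
from h import *
O=np.array([572.6,-8.9,0]); G=R.from_euler('z',3.441).as_matrix()
p=env.read_camera('side'); cv2.imwrite('pics/j2.png',cv2.resize(p['img'][150:250,210:330,::-1],(720,600),interpolation=2))
print((env.state()['eef_pos']-O)@G)
for r in env.find_in(p,'jaw_tab')[:2]: print(round(r['score'],2),((w(p,r['centre'])-O)@G).round(1))
E
```

```text
eef_pos: [591.3, 40.8, 93.0]
ft_force: [-0.3, 1.4, -1.2]
eef_pos: [592.0, 38.7, 93.0]
ft_force: [-0.0, 0.0, -0.6]
[-32.52997691 -39.76768952  93.06111813]
0.59 [ 19.3   2.2 118.3]
```

View pics/j2.png

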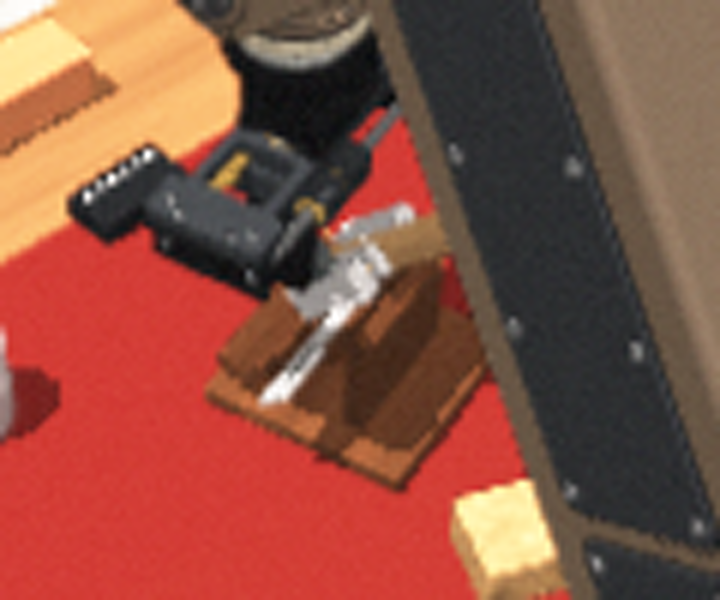

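The jaw is moving with the fingers: the tab went from about (305,310) to (340,285). I'll keep going in 2 mm steps and watch the force.

```bash
python3 -m inch '[[0,0,0,0,-0.2,0,1],[0,0,0,0,-0.2,0,1],[0,0,0,0,0,0,1]]'|grep -E 'pos|ft'; python3 -m inch '[[0,0,0,0,-0.2,0,1],[0,0,0,0,0,0,1]]'|grep -E 'pos|ft'; python3 -m inch '[[0,0,0,0,-0.2,0,1],[0,0,0,0,0,0,1]]'|grep -E 'pos|ft'
```

```text
eef_pos: [593.1, 34.8, 93.0]
ft_force: [0.2, -0.1, -0.2]
eef_pos: [593.7, 33.0, 93.0]
ft_force: [0.5, 1.5, -0.4]
eef_pos: [594.2, 31.2, 93.1]
ft_force: [-0.9, 3.1, -0.6]
```

```bash
python3 -m inch '[[0,0,0,0,-0.15,0,1],[0,0,0,0,0,0,1]]'|grep -E 'pos|ft'
python3 - <<'E'
from h import *
f=[]
for _ in range(6): p=env.read_camera('top'); f.append(env.state()['ft_force'])
print(np.mean(f,0)); cv2.imwrite('pics/j3.png',p['img'][:,:,::-1])
E
```

```text
eef_pos: [594.6, 29.8, 93.0]
ft_force: [-1.7, 4.4, -0.7]
[-1.68689874  3.95628909 -0.77727243]
```

The press force is about 4.3 N. I'll retreat, and meanwhile fit a rough planar arm model so I can choose a grip angle that the cup placement can reach.

```bash
python3 -m inch '[[0,0,0,0,1,0,1],[0,0,0,0,2,0,1],[0,0,0,0,0,-4,-0.4],[0,0,0,0,0,-5,-0.4],[0,0,0,0,0,-3,-0.4],[0,0,0,0,0,0,-0.4]]'|grep -E 'pos|ft'
python3 - <<'E'
from h import *
from scipy.optimize import least_squares
s=env.state(); q=s['joints']; e=s['eef_pos']; print(q.round(3),e)
D=[(.4916,1.5595,1.0917,625,214.7),(.40,1.61,1.13,586.5,251),(.51,1.73,.90,584.5,145.8),(.41,1.57,1.16,596,259.3),(.61,1.35,1.59,597.2,232.4),(.58,1.36,1.58,588,250),(q[1],q[2],q[4],np.hypot(e[0],e[1]),e[2])]
D=np.array(D)
def fk(v,a,b,c):
    a1,h,L2,L3,p,L5=v; f=a+b+c
    return a1+L2*np.sin(a)+L3*np.sin(a+b+p)+L5*np.sin(f), h+L2*np.cos(a)+L3*np.cos(a+b+p)+L5*np.cos(f)
res=lambda v:np.r_[np.r_[fk(v,*D[:,:3].T)]-np.r_[D[:,3],D[:,4]],(np.array(v)-[50,300,450,400,0,300])*[.05,.02,.02,.02,10,.02]]
v=least_squares(res,[50,300,450,400,0,300]).x; print(v.round(3),res(v)[:14].round(1))
for ti in (30,35,40,45):
  for z in (125,260):
    f=np.pi-np.radians(ti)
    g=lambda u:np.r_[fk(v,u[0],u[1],f-u[0]-u[1])]-[565,z]
    u=least_squares(g,[.3,2.0]).x; print(ti,z,u.round(2),'j5',round(f-u.sum(),2),abs(g(u)).max().round(1))
E
```

```text
eef_pos: [586.4, 59.5, 215.3]
ft_force: [0.1, 0.4, -0.7]
[-0.01   0.438  1.651 -0.002  1.048 -1.881] [586.40501671  59.53046706 215.33699761]
[2.55300e+00 2.01976e+02 5.63939e+02 4.17940e+02 7.60000e-02 2.64184e+02] [-1.7 -0.3  0.9  1.4 -3.   3.2 -0.3 -0.5  0.2  0.7  0.7  1.8 -1.9 -0.8]
30 125 [0.41 2.14] j5 0.06 0.0
30 260 [0.19 1.99] j5 0.43 0.0
35 125 [0.42 2.2 ] j5 -0.08 0.0
35 260 [0.18 2.05] j5 0.3 0.0
40 125 [0.43 2.25] j5 -0.24 0.0
40 260 [0.17 2.11] j5 0.16 0.0
45 125 [0.45 2.3 ] j5 -0.39 0.0
45 260 [0.17 2.16] j5 0.02 0.0
```

Leaning outward isn't reachable at the cup, but leaning back towards the robot (+45°) is, and a vertical regrasp at the gauge allows it. First I'll check how the blank lies after the press.

```bash
python3 look.py k1
python3 - <<'E'
from h import *
O=np.array([572.6,-8.9,0]); G=R.from_euler('z',3.441).as_matrix(); s2=.70711
for n in('top','side'):
    p=env.read_camera(n); c=cloud(p); g=(c-O)@G
    a=((g[:,0]+50)+(g[:,2]-30))*s2; nn=(-(g[:,0]+50)+(g[:,2]-30))*s2
    k=(a>108)&(a<148)&(nn>-8)&(nn<30)&(abs(g[:,1])<60); print(n,k.sum(),'overhang y',np.percentile(g[k][:,1],[5,50,95]).round(1) if k.sum() else '', 'n',np.percentile(nn[k],[5,50,95]).round(1) if k.sum() else '')
    k=(a>48)&(a<76)&(nn>44)&(nn<56)&(g[:,1]>-70)&(g[:,1]<10); print('tab top y',np.percentile(g[k][:,1],[5,50,95]).round(1) if k.sum() else '')
im=[cv2.imread(f'pics/k1_{n}.png') for n in('top','side')]
cv2.imwrite('pics/k2.png',np.hstack([cv2.resize(im[0][165:255,210:300],(400,400),interpolation=2),cv2.resize(im[1][165:245,230:310],(400,400),interpolation=2)]))
E
python3 d.py 550.3 -31.3 215 197.1 0
```

```text
top 0.66 124 d [ 0.759 -0.053  0.649] lo [ -1.1  18.1 108.4] hi [ 75.9  12.7 174.2] len 101.4
side 0.49 114 d [0.714 0.031 0.7  ] lo [ 1.6  4.3 98. ] hi [ 77.2   7.5 172. ] len 105.9
top 62 overhang y [ 6.1 15.  22.2] n [16.3 18.4 20.3]
tab top y 
side 69 overhang y [-23.8   3.8  15.1] n [-3.2 11.7 20.2]
tab top y [-28.3 -22.9 -14.4]
turn [-0.0007 -0.0024  0.002 ] rows>= 1.0 shift cm now [ 6.03 -7.56 -0.29] after turn [ 6.01 -7.57 -0.31] pos [585.5  58.8 211.9] q [-0.01  0.44  1.65 -0.    1.05 -1.88] t 25.15 F [-0.6 -0.4 -0.1] op 0.622 g 0.0
```

View pics/k2.png

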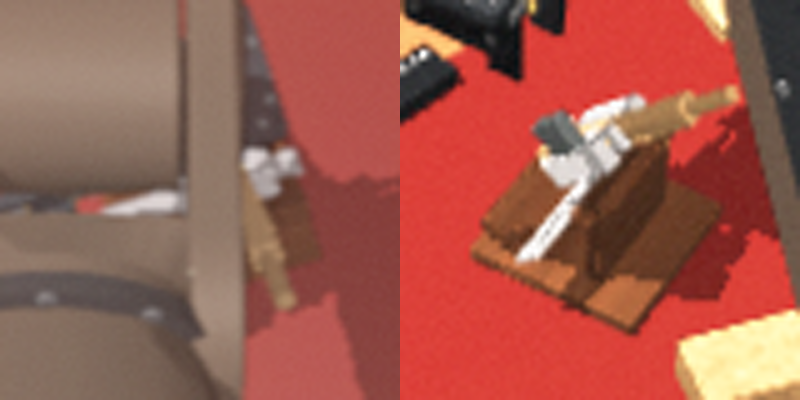

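The jaw is shut on the blank, and its tip is where expected. I'll regrasp on the overhang with the tool vertical.

```bash
python3 d.py 542.4 -31.8 212 197.1 0; python3 -m inch '[[0,0,0,2.29,-2.52,0,-0.4],[0,0,0,2.29,-2.52,0,-0.4],[0,0,0,2.29,-2.52,0,-0.4],[0,0,0,0,0,0,-0.4],[0,0,0,0,0,0,-0.4]]'|grep -E 'pos|ft';  python3 d.py 542.4 -31.8 116 197.1 0
```

```text
turn [-0.0007 -0.0024  0.002 ] rows>= 1.0 shift cm now [ 6.79 -7.38  0.01] after turn [ 6.78 -7.39 -0.01] pos [585.5  58.8 211.9] q [-0.01  0.44  1.65 -0.    1.05 -1.88] t 25.15 F [-0.6 -0.4 -0.1] op 0.622 g 0.0
eef_pos: [542.8, -33.7, 212.8]
ft_force: [-0.5, 1.1, 0.4]
turn [-0.0009 -0.0009  0.0015] rows>= 1.0 shift cm now [-0.02  0.2   9.68] after turn [-0.01  0.19  9.68] pos [542.8 -33.7 212.8] q [-0.18  0.38  1.76 -0.    1.   -2.05] t 25.77 F [-0.5  1.1  0.4] op 0.698 g 0.0
```

```bash
python3 -m inch '[[0,0,0,0,0.1,2.42,-0.4],[0,0,0,0,0.1,2.42,-0.4],[0,0,0,0,0,2.42,-0.4],[0,0,0,0,0,2.42,-0.4],[0,0,0,0,0,0,-0.4],[0,0,0,0,0,0,-0.4]]'|grep -E 'pos|ft'; python3 -m inch '[[0,0,0,0,0,0,0.6],[0,0,0,0,0,0,0.6],[0,0,0,0,0,0,0.6],[0,0,0,0,0,0,0.6],[0,0,0,0,0,0,1],[0,0,0,0,0,0,1],[0,0,0,0,0,0,1]]'|grep -vE 'rot'
```

```text
eef_pos: [542.5, -31.7, 116.9]
ft_force: [0.0, -0.4, 0.1]
t: 27.4
eef_pos: [541.4, -31.4, 116.3]
ft_force: [-1.9, 6.2, 2.1]
opening: 0.187
grip_force: 30.0
```

```bash
python3 -m inch '[[0,0,0,0,0.07,0,1],[0,0,0,0,0,-0.5,1],[0,0,0,0,0,-1,1],[0,0,0,0,0,-1,1],[0,0,0,0,0,0,1]]'|grep -vE 'rot'; python3 -m inch '[[0,0,0,0,0,-2,1],[0,0,0,0,0,-4,1],[0,0,0,0,0,-5,1],[0,0,0,0,0,-5,1],[0,0,0,0,0,0,1]]'|grep -vE 'rot'; python3 look.py m1; python3 d.py 514 -263 300 153 45
```

```text
t: 28.02
eef_pos: [541.8, -31.4, 142.5]
ft_force: [-2.8, 3.8, 2.1]
opening: 0.191
grip_force: 30.0
t: 28.65
eef_pos: [543.1, -31.9, 305.6]
ft_force: [0.7, 0.3, -1.5]
opening: 0.19
grip_force: 30.0
top none
side 0.51 123 d [0.713 0.021 0.701] lo [-56.9   3.1 224. ] hi [ 78.8   7.1 357.5] len 190.4
turn [-0.304   0.7436  0.7298] rows>= 6.0 shift cm now [  9.47 -21.31   0.07] after turn [ -5.73 -21.88  -5.68] pos [541.4 -31.4 300.3] q [-0.18  0.29  1.64 -0.    1.21 -2.05] t 28.85 F [-0.7  0.5 -1. ] op 0.189 g 30.0
```

```bash
python3 - <<'E'
from h import *
from scipy.optimize import least_squares
for n in('top','side'):
    p=env.read_camera(n); c=cloud(p)
    c=c[(np.hypot(c[:,0]-514,c[:,1]+263)<45)&(c[:,2]>60)&(c[:,2]<100)]
    rim=c[c[:,2]>84]; print(n,len(c),len(rim),np.median(rim[:,2]).round(1))
    f=lambda v:np.maximum(abs(np.hypot(rim[:,0]-v[0],rim[:,1]-v[1])-21)-3,0)+.05*abs(np.hypot(rim[:,0]-v[0],rim[:,1]-v[1])-21)
    for l in('linear','soft_l1'): r=least_squares(f,[514,-263],loss=l); print(r.x.round(1),f(r.x).mean().round(2))
E
python3 -m inch '[[0,0,0,1.89,-4.26,0,1],[0,0,0,1.89,-4.26,0,1],[0,0,0,1.89,-4.26,0,1],[0,0,0,1.89,-4.26,0,1],[0,0,0,1.89,-4.26,0,1],[0,0,0,0,0,0,1],[-0.0434,0.1062,0.1043,0,0,0,1],[-0.0434,0.1062,0.1043,0,0,0,1],[-0.0434,0.1062,0.1043,0,0,0,1],[-0.0434,0.1062,0.1043,0,0,0,1],[-0.0434,0.1062,0.1043,0,0,0,1],[-0.0434,0.1062,0.1043,0,0,0,1],[-0.0434,0.1062,0.1043,0,0,0,1],[0,0,0,0,0,0,1]]'; python3 d.py 507.9 -260 260 153 45
```

```text
top 179 114 89.5
[ 516.  -264.6] 0.11
[ 516.  -264.6] 0.11
side 0 0 nan
[ 514. -263.] nan
[ 514. -263.] nan
t: 30.7
eef_pos: [514.9, -262.5, 299.3]
tcp_rot: [3.14, -0.787, 2.672]
ft_force: [-0.4, -0.0, -0.2]
opening: 0.19
grip_force: 30.0
turn [ 0.0001 -0.0016  0.0013] rows>= 1.0 shift cm now [-2.26 -0.1   3.3 ] after turn [-2.25 -0.09  3.3 ] pos [ 514.9 -262.5  299.3] q [-0.56  0.71  1.13 -0.07  2.09 -1.67] t 30.7 F [-0.4 -0.  -0.2] op 0.19 g 30.0
  return _methods._mean(a, axis=axis, dtype=dtype,
  ret = ret.dtype.type(ret / rcount)
<stdin>:8: RuntimeWarning: Mean of empty slice.
```

```bash
python3 -m inch '[[0,0,0,-1.3,-0.05,2.2,1],[0,0,0,-1.3,-0.05,2.2,1],[0,0,0,-1.3,0,1.4,1],[0,0,0,0,0,0,1],[0,0,0,0,0,0,1]]'|grep -E 'pos|ft'; python3 d.py 507.4 -260.1 225 153 45
python3 - <<'E'
from h import *
for n in('top','side'):
    p=env.read_camera(n); cv2.imwrite(f'pics/c1_{n}.png',p['img'][:,:,::-1]); c=cloud(p)
    k=(np.hypot(c[:,0]-514,c[:,1]+263)<38)&(c[:,2]>20)&(c[:,2]<88); q=c[k]; print(n,'cup pts',k.sum(),q.min(0).round(1) if k.sum() else '',q.max(0).round(1) if k.sum() else '')
    for t in('stick','cup'):
        r=env.trace(p,t)
        if not r: print(n,t,'none'); continue
        v,u=np.nonzero(r[0]['mask']); print(n,t,round(r[0]['score'],2),len(u),u.min(),u.max(),v.min(),v.max())
        q=cloud(p,r[0]['mask']); 
        for lo in range(0,300,30):
            m=(q[:,2]>=lo)&(q[:,2]<lo+30)
            if m.sum()>4: print('   z',lo,m.sum(),np.median(q[m],0).round(1),q[m].min(0).round(1),q[m].max(0).round(1))
im=[cv2.imread(f'pics/c1_{n}.png') for n in('top','side')]
cv2.imwrite('pics/c2.png',np.hstack([cv2.resize(im[0][180:280,300:400],(400,400),interpolation=2),cv2.resize(im[1][110:210,290:390],(400,400),interpolation=2)]))
E
```

```text
eef_pos: [502.7, -257.6, 233.9]
ft_force: [-0.5, 0.3, -1.2]
turn [-0.0001  0.0034  0.0009] rows>= 1.0 shift cm now [-1.01 -0.01  0.25] after turn [-1.01 -0.01  0.25] pos [ 502.7 -257.6  233.9] q [-0.56  0.74  1.25 -0.07  1.94 -1.66] t 31.32 F [-0.5  0.3 -1.2] op 0.189 g 30.0
top cup pts 145 [ 492.5 -281.8   20. ] [ 539.8 -240.6   87.5]
top stick 0.65 1954 223 281 183 235
   z 0 558 [532.5  -9.   12.1] [ 4.981e+02 -7.860e+01  3.000e-01] [654.   96.2  29.6]
   z 30 433 [615.3  10.7  38.3] [572.4 -50.1  30.1] [650.   69.7  59.8]
   z 60 404 [571.9  20.6  77.4] [540.4 -64.1  60. ] [621.5  91.5  89.9]
   z 90 547 [560.8  -4.4 100.6] [525.4 -65.1  90.1] [615.9  45.8 119.5]
top cup 0.73 264 335 356 219 235
   z 0 76 [ 516.1 -271.5   18.4] [ 4.92e+02 -2.97e+02  2.00e-01] [ 534.2 -241.2   29.8]
   z 30 54 [ 516.3 -247.2   45.6] [ 492.6 -279.7   31. ] [ 536.8 -240.6   59.3]
   z 60 90 [ 515.5 -250.9   83.6] [ 492.4 -279.3   60.4] [ 537.9 -241.2   89.8]
   z 90 41 [ 511.5 -253.6   91.4] [ 492.5 -278.9   90. ] [ 536.9 -240.2  118.7]
side cup pts 0  
side stick none
side cup none
```

View pics/c2.png

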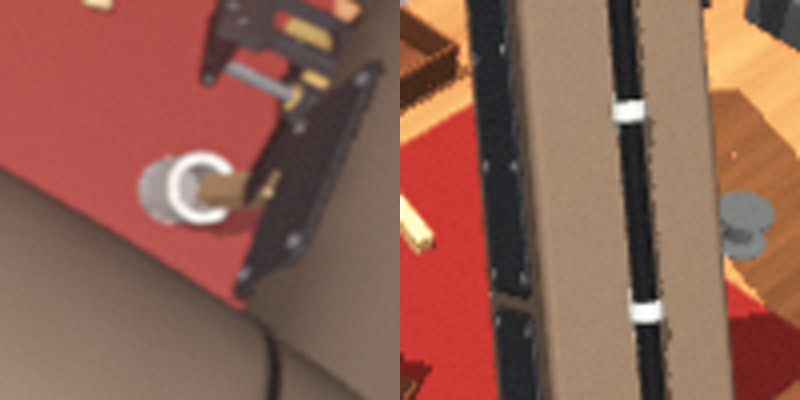

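```bash
python3 -m inch '[[0,0,0,-1.01,0,0.25,1],[0,0,0,0,0,0,1]]'|grep -E 'pos|ft'
python3 - <<'E'
from h import *
Q=[]
for _ in range(3): Q.append(cloud(env.read_camera('top')))
c=np.vstack(Q); s=env.state(); print(s['eef_pos'].round(1),s['tcp_rot'])
c=c[np.hypot(c[:,0]-514,c[:,1]+263)<35]
for lo in range(80,220,12):
    m=(c[:,2]>=lo)&(c[:,2]<lo+12)
    if m.sum()>3: q=c[m]; print(lo,m.sum(),np.median(q,0).round(1),np.percentile(q,5,axis=0).round(1),np.percentile(q,95,axis=0).round(1))
E
```

```text
eef_pos: [507.2, -260.0, 223.1]
ft_force: [0.0, 0.1, -0.2]
[ 507.1 -260.   224. ] [ 3.14080508 -0.7841046   2.67098943]
80 262 [ 512.2 -255.9   89.3] [ 495.  -279.3   83.3] [ 536.9 -242.1   91.6]
92 30 [ 516.3 -256.    92.9] [ 496.4 -275.1   92. ] [ 534.1 -242.7   98.6]
104 37 [ 514.3 -258.9  109.7] [ 505.9 -266.7  105.4] [ 527.8 -254.9  114.6]
116 37 [ 516.8 -258.6  122.1] [ 505.7 -266.6  116.9] [ 527.4 -255.   127.6]
128 34 [ 513.8 -258.6  134.2] [ 505.4 -267.7  129.1] [ 526.8 -254.6  139.5]
140 36 [ 516.  -257.3  146.1] [ 505.3 -267.9  140.5] [ 526.3 -254.   151. ]
152 40 [ 514.3 -258.7  158.4] [ 505.  -268.1  152.9] [ 525.9 -254.2  163.3]
164 40 [ 514.1 -258.8  170.1] [ 504.8 -269.   165.2] [ 525.6 -254.5  175.6]
176 41 [ 517.5 -258.8  181.3] [ 504.7 -269.2  176.4] [ 527.6 -253.8  186.4]
188 37 [ 517.2 -257.7  194. ] [ 507. -264.  189.] [ 527.  -254.5  199.3]
200 16 [ 512.  -256.   204.1] [ 506.8 -265.6  200.1] [ 518.8 -254.2  209.9]
212 13 [ 509.2 -259.5  219.4] [ 506.7 -264.3  213. ] [ 521.3 -251.9  223.7]
```

In the same camera the stick centre (516.5, -265.5) is within about 1 mm of the cup centre (516, -264.6), and the stick is vertical. Lowering.

```bash
python3 -m inch '[[0,0,0,-1.06,0,1.06,1],[0,0,0,-1.06,0,1.06,1],[0,0,0,0,0,0,1]]'|grep -E 'pos|ft'; python3 -m inch '[[0,0,0,-1.06,0,1.06,1],[0,0,0,-1.06,0,1.06,1],[0,0,0,-1.06,0,1.06,1],[0,0,0,0,0,0,1],[0,0,0,0,0,0,1]]'|grep -E 'pos|ft'; python3 d.py 507.4 -260.1 131.5 153 45
```

```text
eef_pos: [506.7, -259.7, 192.6]
ft_force: [0.3, -0.7, -0.4]
eef_pos: [507.3, -260.1, 149.4]
ft_force: [-0.7, -0.1, 0.3]
turn [0.0003 0.0019 0.0003] rows>= 1.0 shift cm now [-1.27  0.    1.26] after turn [-1.27  0.    1.26] pos [ 507.3 -260.1  149.4] q [-0.56  0.83  1.3  -0.06  1.8  -1.65] t 33.02 F [-0.7 -0.1  0.3] op 0.188 g 30.0
```

```bash
python3 -m inch '[[0,0,0,-0.45,0,0.45,1],[0,0,0,-0.45,0,0.45,1],[0,0,0,0,0,0,1]]'|grep -E 'pos|ft'; for i in 1; do python3 -m inch '[[0,0,0,-0.14,0,0.14,1],[0,0,0,0,0,0,1]]'|grep -E 'pos|ft'; python3 -m inch '[[0,0,0,-0.1,0,0.1,1],[0,0,0,0,0,0,1]]'|grep -E 'pos|ft'; done
```

```text
eef_pos: [507.0, -259.9, 136.0]
ft_force: [-0.5, 0.2, -0.4]
eef_pos: [507.2, -260.0, 134.5]
ft_force: [-0.4, -0.3, -0.5]
eef_pos: [507.2, -260.0, 133.1]
ft_force: [-0.5, 0.5, -0.5]
```

```bash
python3 -m inch '[[0,0,0,-0.1,0,0.1,1],[0,0,0,0,0,0,1]]'|grep -E 'pos|ft'; python3 -m inch '[[0,0,0,-0.07,0,0.07,1],[0,0,0,0,0,0,1]]'|grep -E 'pos|ft'; python3 -m inch '[[0,0,0,-0.07,0,0.07,1],[0,0,0,0,0,0,1]]'|grep -E 'pos|ft'
```

```text
eef_pos: [507.3, -260.0, 132.1]
ft_force: [0.7, -1.2, 3.2]
eef_pos: [507.3, -260.0, 132.1]
ft_force: [1.3, 0.2, 11.6]
eef_pos: [507.3, -259.9, 132.0]
ft_force: [1.0, 0.5, 16.9]
```

The floor is reached at z = 132.1, against a predicted 131.5. I'll relieve the push, open, and back off along the tool axis.

```bash
python3 -m inch '[[0,0,0,0.08,0,-0.08,1],[0,0,0,0,0,0,1]]'|grep -E 'pos|ft'; python3 -m inch '[[0,0,0,0,0,0,0.5],[0,0,0,0,0,0,0.3],[0,0,0,0,0,0,0],[0,0,0,0,0,0,-0.3],[0,0,0,0,0,0,-0.5],[0,0,0,0,0,0,-0.5],[0,0,0,0,0,0,-0.5]]'|grep -E 'pos|ft|open'; python3 -m inch '[[0,0,0,0,0,-1,-0.5],[0,0,0,0,0,-3,-0.5],[0,0,0,0,0,-5,-0.5],[0,0,0,0,0,-5,-0.5],[0,0,0,0,0,-5,-0.5],[0,0,0,0,0,0,-0.5]]'
python3 - <<'E'
from h import *
O=np.array([572.6,-8.9,0]); G=R.from_euler('z',3.441).as_matrix()
p=env.read_camera('top'); cv2.imwrite('pics/e1.png',p['img'][:,:,::-1]); c=cloud(p)
c=c[np.hypot(c[:,0]-515,c[:,1]+264)<35]
for lo in range(75,220,15):
    m=(c[:,2]>=lo)&(c[:,2]<lo+15)
    if m.sum()>3: q=c[m]; print(lo,m.sum(),np.percentile(q,5,axis=0).round(1),np.percentile(q,95,axis=0).round(1))
for n in('top','side'):
    p=env.read_camera(n)
    for t in('plain_stick','jar','sanding_block','pickup','spool'):
        for r in env.find_in(p,t)[:1]: print(n,t,round(r['score'],2),w(p,r['centre']).round(0))
E
```

```text
eef_pos: [507.3, -260.0, 132.1]
ft_force: [0.9, 0.4, 11.0]
eef_pos: [507.2, -260.0, 130.8]
ft_force: [0.0, 0.8, -0.1]
opening: 0.747
t: 36.52
eef_pos: [628.4, -321.8, 267.7]
tcp_rot: [3.141, -0.778, 2.671]
ft_force: [0.5, -0.3, -0.4]
opening: 0.749
grip_force: 0.0
top plain_stick 0.63 [ 718. -224.   16.]
top jar 0.67 [695. 188.  67.]
top sanding_block 0.51 [426.  33.  35.]
top pickup 0.55 [770.   9.  22.]
top spool 0.33 [584.   5. 106.]
side plain_stick 0.63 [ 708. -222.   22.]
side jar 0.88 [683. 201.  55.]
side sanding_block 0.77 [407.  18.  38.]
side pickup 0.46 [765.  20.  25.]
side spool 0.73 [ 466. -439.   39.]
```

View pics/e1.png

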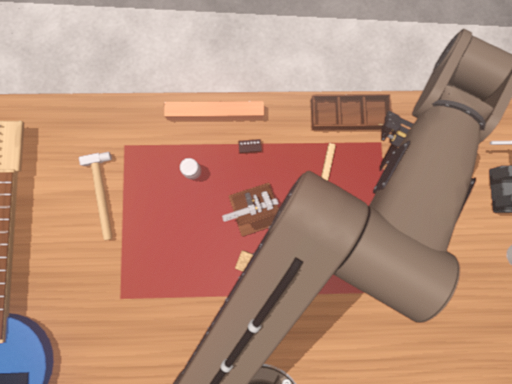

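```bash
python3 -m inch '[[0,0,0,3.5,0,-3.5,-0.5],[0,0,0,3.5,0,-3.5,-0.5],[0,0,0,0,0,0,-0.5]]'|grep -E 'pos|ft'; python3 d.py 580 130 370 153 45
```

```text
eef_pos: [626.5, -320.9, 368.5]
ft_force: [-0.5, 0.1, -0.3]
turn [-0.      0.009  -0.0001] rows>= 1.0 shift cm now [17.67 38.06 17.14] after turn [17.51 38.06 17.3 ] pos [ 626.5 -320.9  368.5] q [-0.55  0.96  0.44 -0.09  2.52 -1.7 ] t 37.55 F [-0.5  0.1 -0.3] op 0.749 g 0.0
```

```bash
python3 -m inch '[[0,0,0,1.94,4.23,1.92,-0.5],[0,0,0,1.94,4.23,1.92,-0.5],[0,0,0,1.94,4.23,1.92,-0.5],[0,0,0,1.94,4.23,1.92,-0.5],[0,0,0,1.94,4.23,1.92,-0.5],[0,0,0,1.94,4.23,1.92,-0.5],[0,0,0,1.94,4.23,1.92,-0.5],[0,0,0,1.94,4.23,1.92,-0.5],[0,0,0,1.94,4.23,1.92,-0.5],[0,0,0,0,0,0,-0.5]]'|grep -E 'pos|ft|^t'
python3 - <<'E'
from h import *
p=env.read_camera('top'); im=p['img'][:,:,::-1]; c=cloud(p)
c=c[np.hypot(c[:,0]-515,c[:,1]+264)<35]
for lo in range(75,220,15):
    m=(c[:,2]>=lo)&(c[:,2]<lo+15)
    if m.sum()>3: q=c[m]; print(lo,m.sum(),np.percentile(q,5,axis=0).round(1),np.percentile(q,95,axis=0).round(1))
print('max z',c[:,2].max())
s=env.read_camera('side')['img'][:,:,::-1]
cv2.imwrite('pics/e2.png',np.hstack([cv2.resize(im[180:280,300:400],(400,400),interpolation=2),cv2.resize(s[110:210,290:390],(400,400),interpolation=2)]))
E
```

```text
t: 38.8
eef_pos: [579.5, 132.8, 365.0]
tcp_rot: [3.141, -0.785, 2.674]
ft_force: [0.2, -0.7, -0.0]
75 73 [ 495.4 -276.7   75.9] [ 537.  -242.5   89.7]
90 55 [ 495.1 -278.8   90.1] [ 535.  -243.4  101.5]
105 13 [ 507.6 -264.6  107.5] [ 527.6 -254.7  119.6]
120 14 [ 505.7 -267.8  121.5] [ 525.5 -254.8  132.2]
135 16 [ 505.4 -267.3  136. ] [ 526.4 -254.2  148.9]
150 36 [ 507.6 -268.5  151.4] [ 525.8 -255.8  162.8]
165 8 [ 512.6 -264.   167.4] [ 521.9 -259.7  176.8]
180 9 [ 512.2 -263.   181.2] [ 521.3 -259.7  191.6]
195 20 [ 511.9 -269.4  197.8] [ 521.8 -260.7  202.6]
max z 203.6475150004909
```

View pics/e2.png

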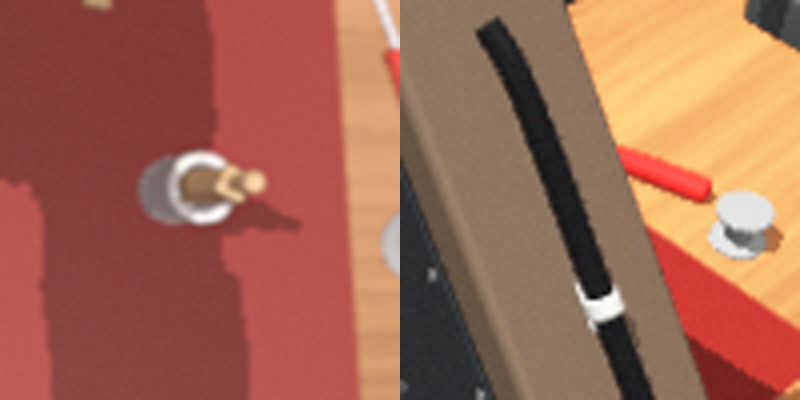

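The crop shows the blank standing upright in the cup, tenon up, with the tenon at about (255,180). The tip is at z ≈ 201, which matches a foot on the floor (10 + 190). The jaw is still shut, the bystanders are where they were and the robot is clear, so I'm handing in.

```bash
python3 -c "
from cell import env
print(env.job_done())"
```

```text
the job is handed in; nothing more can be done
None
```

The blank was laid in the gauge, pressed by the jaw with about 4 N, and now stands in the cup on its floor, tenon up; I handed the job in at about 39 s, and the result was not reported back.

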